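# Park the classroom drill: lock the selector, set the clutch ring

### The job

Make the blue drill in the plywood dock safe for the next class: first push the orange-capped selector bar to its middle click, so that the drill is locked, then turn the grey clutch ring until its red mark is in line with the red arrow on the housing and it has clicked in. Leave the other things on the bench where they are.

Things in the scene. Friction and masses are not known exactly. Their poses are not given: they have to be found in the camera images.
- drill: Blue drill fixed in a plywood dock, nose up, leaning 35 deg from vertical towards the robot's side. Origin: rear end of the barrel, on its axis. Axes: z along the barrel out of the nose, x to the drill's top (away from handle and robot; the red arrow is there), y to its left, level. Along z: housing 62 mm across to 100 mm, neck 44 mm, ring 113-137 mm, nose 36 mm across to 142, 22 mm across to 162 mm
- ring_centre (a point): Centre of the clutch ring, on the barrel's axis, 125 mm along z from the drill's origin; axes as the drill's. The ring is a grey ribbed cylinder, 54 mm across and 24 mm long (12 mm either side of this point); the nose ends 37 mm beyond this point. Nothing stands within 30 mm beside the ring; 25 mm behind this point the wider housing begins
- clutch_ring (a joint): Angle of the ring, rad; 0 = its red mark is at the red arrow. Positive = anticlockwise looking at the nose (right-handed about the drill's z). Clicks at -1.2, -0.6, 0, +0.6; ends at -1.32 and +0.72. Starts at or near -1.2 or -0.6. About 0.2 N m turns it out of a click; let go, it settles in the nearest click
- selector_left_end (a point): Middle of the outer face of the orange cap on the left (+y) end of the selector bar: a level 10 mm steel rod through a black block (28 mm wide along y) on the drill's top, a cap 16 mm across, 6 mm thick on each end, 68 mm over both. Axes as the drill's; the bar slides along y, 42 mm in x and 45 mm in z from the drill's origin. Open straight above and beside the cap
- selector (a joint): Position of the selector bar along the drill's y, m. 0 = middle click (locked), both caps stand out equally; +0.010 and -0.010 = end clicks. Starts at +0.010, the left cap further out. 4 to 6 N push it out of a click; past about +0.005 it jumps to the middle click by itself; pushed beyond about -0.005 it jumps to the other end
- screw_jar: Bystander, loose: screw jar, amber, 60 mm across, 75 mm tall; origin at the centre of its underside
- sanding_block: Bystander, loose: cork sanding block 110 x 60 x 40 mm; origin at the centre of its underside
- notched_offcut: Bystander, loose: pale wooden offcut with a sawn notch, 200 x 60 x 20 mm; origin on its underside at its middle, long along x
- chisel_blue: Bystander, loose: chisel with blue handle, 240 mm long, lying; origin on its underside where the handle ends, x towards the blade
- chisel_wood: Bystander, loose: chisel with dark wooden handle, 240 mm long, lying; origin on its underside where the handle ends, x towards the blade
- mallet: Bystander, loose: wooden mallet lying down, 280 mm long, head 130 mm wide and 75 mm high; origin on its underside, 90 mm from the head's centre along x, which runs to the head
- glue_bottle: Bystander, loose: white glue bottle with yellow label, 60 mm across, 180 mm tall; origin at the centre of its underside

How it is judged:
By the outcome, as a careful person would: the job done as asked, in the order asked, and still so for the second after the job is handed in, with the robot touching nothing.
It also fails if it takes over 48 s, if anything falls off the work surface, if the arm or the gripper's body presses on something with over 40 N, if the wrist force passes 120 N, or if a joint passes its speed limit or range.

### The arm

A 6-joint arm with a two-finger parallel gripper is mounted at the origin on the work surface. World frame = base frame: x ahead of the robot, y to its left, z up, the work surface at z = 0. Lengths are in m, angles in rad, forces in N, time in s.
With the tool pointing down it reaches from about 0.25 to 0.775 m from the base axis. Payload 4 kg.
Tool frame: the origin (TCP) lies midway between the tips of the shut fingers; the grasp point (between the pads) lies 19 mm behind it (ctrl.grip_depth is the distance from the TCP to the grasp point, in m); z points along the fingers, y is the line along which they close (so a half turn about z gives the same grasp; the last joint's range is limited). The gripper opens to 85 mm and grips with 20 to 120 N. Pads are 22 mm wide; open, the fingers measure 114 mm over their backs; the gripper's body (76 mm by 85 mm) begins 54 mm behind the grasp point. The pads swing forward as they close: fully open they stand 13 mm farther back than shut.
Start: joints at [1.183, 0.087, 1.371, -0, 1.684, -0.103], TCP at [0.155, 0.528, 0.204] pointing down, gripper open.
Joint ranges: [-3.1, 3.1], [-0.76, 2.03], [0.27, 2.55], [-1.08, 4.22], [0.17, 2.65], [-2.57, 2.57]. Speed limits (rad/s): [2.79, 2.79, 3.14, 3.14, 3.14, 3.14].

### API

Orientations are given as a unit quaternion [x, y, z, w].
In Python, from cell import ctrl gives the robot as it stands. The module is installed in compiled form; this text tells all that it offers.
- The arm moves only by the tool play_rows, never from a script. Its argument "motion" is a list of rows, each a list of 7 numbers: the shift along the tool's x, y, z in cm, then the turn, a rotation vector about the tool's x, y, z in rad, then the gripper's target within -1 to 1 (shut at 1, half-way at 0, fully open at -1). In form: [[dx, dy, dz, rx, ry, rz, grip], ...]. A call has 1 to 20 rows; each row is the pose to reach, as a shift and turn from the pose commanded when the call began, along the tool's axes at that moment; what a row does not reach only later rows make up. A row lasts 1/8 s, in which the tool goes at most 62.5 mm and 10.7 degrees, less where a joint would pass 70% of its speed; a pose out of reach is approached as far as the arm can. A call with a gripper value outside its range is refused whole. The fingers move at their own pace and stop on an object; "newtons" is the grip in N (left out, the last holds). Time passes only in rows, so rows that repeat a pose let the fingers close. It gives the time, the measured TCP pose, the force, the opening and the grip force at its end, in the units of the state.
- ctrl.get_state(): the state, without advancing time (a new reading comes with each control period).
- ctrl.grab_frame(name): name is "side" or "top" or "wrist"; returns a dict with "frame" (420x560x3 uint8, red, green, blue), "intrinsics" (3x3 intrinsics, pixels), "extrinsics" (4x4, takes a point from world to camera coordinates). Camera axes: x right, y down, z forward; pixel columns grow to the right and rows downward; lengths in m; the calibration is good to about 2 mm. The wrist camera is an equidistant fisheye: a pixel r from the principal point sees the ray r / f radians off the axis. A picture is of the moment at which its call begins. There is no depth.
- ctrl.close_job(): hands the job in; it is judged then, once.
The state is a dict: "time_s": time; "joints": joint angles; "qvel": joint speeds; "joint_torque": joint torques, N m; "tool_pos": TCP position; "eef_rot": TCP orientation; "force": force on the tool from outside, world axes, zero at the start; "moment": the same for the moment, N m; "gripper_width": finger opening in m; "finger_force": force on a finger pad.
Only numpy, scipy, OpenCV 4.12 (cv2) and the standard library are available. Lean on these libraries where they do the work, as an engineer would, in place of code of your own. Each camera call takes 0.05 s, during which the arm holds its last target. There are 200 camera calls.

## Working session

There is one attempt and no reset: what is moved stays moved. The work goes in short steps, Python scripts to look and compute and a tool call to move; the robot and the scene stay as the last step left them, time stands still between calls to the robot, and variables do not carry over. Pictures are saved under pics/ and viewed, at most 10 in all, crops included, and the job is handed in when it is done.

Besides the shell and the picture viewer there is one more tool, called in YAML: its name, and indented under it one key for each argument. play_rows: Moves the arm, as the interface text tells. Its arguments: {"type":"object","properties":{"motion":{"type":"array","items":{"type":"array","items":{"type":"number"}}},"newtons":{"type":"number"}},"required":["motion"]}

```bash
mkdir -p pics; python3 - <<'E'
from cell import ctrl
import cv2,numpy as np
print(ctrl.get_state())
for n in("side","top"):
    d=ctrl.grab_frame(n); cv2.imwrite(f"pics/{n}0.png",d["frame"][:,:,::-1]); np.savez(f"pics/{n}0.npz",**d)
    print(n,d["intrinsics"].round(1).tolist(),d["extrinsics"].round(3).tolist())
E
```

```text
{'time_s': 0.0, 'joints': array([ 1.18289510e+00,  8.79842916e-02,  1.37231436e+00, -4.88940382e-06,
        1.68359192e+00, -1.03088098e-01]), 'qvel': array([-1.34545853e-03,  1.46698656e-03, -4.11587722e-04,  3.74567307e-05,
       -1.34068969e-03, -1.15803180e-03]), 'joint_torque': array([-7.07453310e-04, -3.51864874e+01, -3.13270783e+01, -5.51973358e-05,
        1.07209649e-02,  2.87977855e-05]), 'tool_pos': array([0.1543184 , 0.52730598, 0.2022927 ]), 'eef_rot': array([ 1.41925904e-01,  9.89876617e-01, -1.11509704e-03, -2.76881115e-04]), 'force': array([-0.21208657, -0.56036133,  0.02966948]), 'moment': array([-0.00064179,  0.07519471,  0.00360577]), 'finger_force': 0.0, 'gripper_width': 0.08498457253595267}
side [[414.9, 0.0, 285.3], [0.0, 414.9, 211.9], [0.0, 0.0, 1.0]] [[-0.993, -0.121, -0.015, 0.602], [-0.063, 0.607, -0.792, 0.169], [0.105, -0.785, -0.61, 1.195], [0.0, 0.0, 0.0, 1.0]]
top [[425.3, 0.0, 280.2], [0.0, 425.3, 204.2], [0.0, 0.0, 1.0]] [[0.032, -0.999, 0.005, -0.03], [-0.973, -0.032, -0.228, 0.626], [0.228, 0.003, -0.974, 1.357], [0.0, 0.0, 0.0, 1.0]]
```

View pics/side0.png

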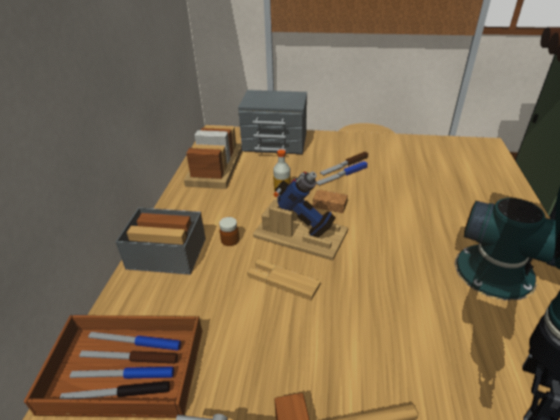

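View pics/top0.png

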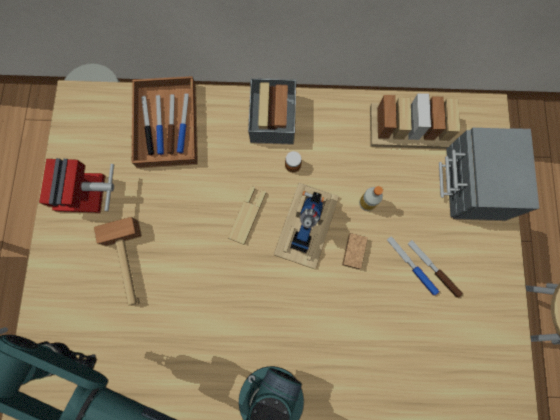

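```bash
python3 - <<'E'
import cv2,numpy as np
s=cv2.imread("pics/side0.png")[155:265,235:365]; t=cv2.imread("pics/top0.png")[175:275,260:350]
s=cv2.resize(s,None,fx=3.4,fy=3.4,interpolation=3);t=cv2.resize(t,None,fx=3.7,fy=3.7,interpolation=3)
h=max(s.shape[0],t.shape[0]);p=lambda a:cv2.copyMakeBorder(a,0,h-a.shape[0],0,0,0)
cv2.imwrite("pics/c0.png",np.hstack([p(s),p(t)]));print(s.shape)
E
```

```text
(374, 442, 3)
```

View pics/c0.png

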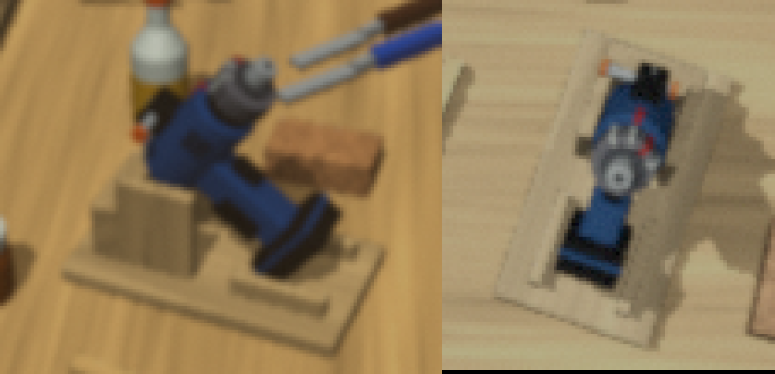

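```bash
cat > h.py <<'E'
import numpy as np
from scipy.spatial.transform import Rotation as R
from scipy.optimize import least_squares
c,s=np.cos(np.radians(35)),np.sin(np.radians(35))
D0=np.array([[c,0,-s],[0,1,0],[s,0,c]])
def DR(yaw): return R.from_euler('z',yaw).as_matrix()@D0
def proj(d,P,fish=False):
    E=d["extrinsics"];K=d["intrinsics"];q=E[:3,:3]@P+E[:3,3]
    if fish:
        r=np.hypot(q[0],q[1]);th=np.arctan2(r,q[2]);return np.array([K[0,2]+K[0,0]*th*q[0]/r,K[1,2]+K[1,1]*th*q[1]/r])
    return (K@q)[:2]/q[2]
def fit(obs,x0=(.5,0,.1,0)):
    f=lambda v:np.concatenate([w*(proj(d,v[:3]+DR(v[3])@np.array(p),fi)-px) for d,fi,p,px,w in obs])
    return least_squares(f,x0)
E
python3 - <<'E'
from h import *
t=np.load("pics/top0.npz");s=np.load("pics/side0.npz")
n=[0,0,.162];L=[.042,.041,.045];Rr=[.042,-.021,.045]
r=fit([(t,0,n,(307.8,222.8),1),(t,0,L,(303.5,193.1),1),(t,0,Rr,(322.4,199.3),1),(s,0,n,(312.1,174.1),1),(s,0,L,(275.9,194.1),1)])
print(r.x.round(4),r.fun.round(2))
D=DR(r.x[3])
for p in(n,[0,0,.125],[.042,.044,.045]):print((r.x[:3]+D@p).round(4))
print(D.round(3))
E
```

```text
[ 0.6241 -0.1196  0.1033 -0.2965] [-0.12  0.    0.22 -0.13  0.04 -0.16  0.85 -0.09 -0.64  0.24]
[ 0.5352 -0.0925  0.236 ]
[ 0.5555 -0.0987  0.2057]
[ 0.6452 -0.0801  0.1643]
[[ 0.783  0.292 -0.549]
 [-0.239  0.956  0.168]
 [ 0.574  0.     0.819]]
```

```bash
cat >> h.py <<'E'
V=np.array([.6241,-.1196,.1033,-.2965])
def W(p,v=V): return v[:3]+DR(v[3])@np.array(p)
def row(st,P,Rt):
    R0=R.from_quat(st["eef_rot"]).as_matrix()
    return (R0.T@(P-st["tool_pos"])*100).round(2),R.from_matrix(R0.T@Rt).as_rotvec().round(3)
def down(yaw): # tool x = drill y, z down
    x=np.array([-np.sin(yaw),np.cos(yaw),0]);z=np.array([0,0,-1.]);return np.stack([x,np.cross(z,x),z],1)
E
python3 - <<'E'
from h import *
from cell import ctrl
t=np.load("pics/top0.npz")
for a in(0,-.3,-.6,-.9,-1.2):print(a,proj(t,W([.027*np.cos(a),.027*np.sin(a),.125])).round(1),proj(t,W([.027*np.cos(a),.027*np.sin(a),.137])).round(1))
st=ctrl.get_state()
P=W([.042,.070,.045])+[0,0,-.008];print(P)
print(row(st,P+[0,0,.12],down(V[3])),row(st,P,down(V[3])))
E
```

```text
0 [311.8 210.2] [311.3 211.7]
-0.3 [314.2 211.4] [313.8 212.9]
-0.6 [316.2 213.2] [315.8 214.7]
-0.9 [317.5 215.5] [317.1 216.9]
-1.2 [318.1 217.9] [317.7 219.4]
[ 0.6527707  -0.05516524  0.15625205]
(array([-64.2 , -41.91,  -7.31]), array([-2.000e-03,  1.000e-03,  1.582e+00])) (array([-64.2 , -41.89,   4.69]), array([-2.000e-03,  1.000e-03,  1.582e+00]))
```

play_rows:
  motion:
    - [-5,-3.3,-7,0,0,0.18,1]
    - [-64.2,-41.9,-7.3,0,0,1.58,1]
    - [-64.2,-41.9,-7.3,0,0,1.58,1]
    - [-64.2,-41.9,-7.3,0,0,1.58,1]
    - [-64.2,-41.9,-7.3,0,0,1.58,1]
    - [-64.2,-41.9,-7.3,0,0,1.58,1]
    - [-64.2,-41.9,-7.3,0,0,1.58,1]
    - [-64.2,-41.9,-7.3,0,0,1.58,1]
    - [-64.2,-41.9,-7.3,0,0,1.58,1]
    - [-64.2,-41.9,-7.3,0,0,1.58,1]
    - [-64.2,-41.9,-7.3,0,0,1.58,1]
    - [-64.2,-41.9,-7.3,0,0,1.58,1]
    - [-64.2,-41.9,-7.3,0,0,1.58,1]
    - [-64.2,-41.9,-7.3,0,0,1.58,1]
    - [-64.2,-41.9,-7.3,0,0,1.58,1]
    - [-64.2,-41.9,-7.3,0,0,1.58,1]

```text
time_s: 2.1
tool_pos: [0.6524, -0.0533, 0.2771]
eef_rot: [0.803, 0.597, 0.0, 0.0]
force: [0.4, -0.5, 0.1]
gripper_width: 0.0002
finger_force: 0.0
```

```bash
python3 - <<'E'
from h import *
from cell import ctrl
import cv2
st=ctrl.get_state();d=ctrl.grab_frame("wrist");np.savez("pics/w1.npz",**d)
print(st["time_s"],st["tool_pos"],st["joints"].round(3),st["gripper_width"])
print(row(st,W([.042,.070,.045])+[0,0,-.008],down(V[3])))
cv2.imwrite("pics/w1.png",d["frame"][:,:,::-1])
print(d["intrinsics"].round(1).tolist())
for p in([.042,.044,.045],[.042,-.024,.045],[0,0,.162]):print(proj(d,W(p),1).round(1))
E
```

```text
2.1 [ 0.6523706  -0.05331871  0.2771206 ] [-0.168  0.328  0.941  0.     1.872  0.124] 0.00022838309051655676
(array([-0.17,  0.09, 12.09]), array([ 0.   , -0.   ,  0.004]))
[[325.2, 0.0, 281.4], [0.0, 325.2, 208.4], [0.0, 0.0, 1.0]]
[283.4 224. ]
[282.9 285.4]
[161.7 303.3]
```

View pics/w1.png

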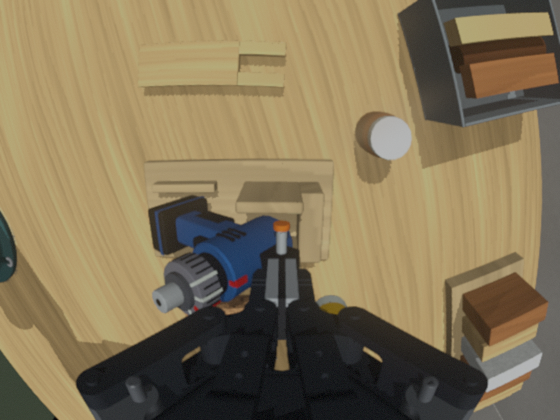

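play_rows:
  motion:
    - [-0.2,0,6,0,0,0,1]
    - [-0.2,0.1,12.1,0,0,0,1]
    - [-0.2,0.1,12.1,0,0,0,1]
    - [-1.0,0.1,12.1,0,0,0,1]
    - [-1.3,0.1,12.1,0,0,0,1]
    - [-1.3,0.1,12.1,0,0,0,1]

```text
time_s: 2.9
tool_pos: [0.6521, -0.0682, 0.1598]
eef_rot: [0.803, 0.596, 0.002, 0.003]
force: [-0.7, 0.2, -0.4]
gripper_width: -0.0001
finger_force: 0.0
```

play_rows:
  motion:
    - [-0.2,0,0,0,0,0,1]
    - [-0.4,0,0,0,0,0,1]
    - [-0.4,0,0,0,0,0,1]

```text
time_s: 3.28
tool_pos: [0.6489, -0.0713, 0.1554]
eef_rot: [0.803, 0.596, -0.0, -0.0]
force: [0.0, -0.8, -0.5]
gripper_width: -0.0001
finger_force: 0.0
```

```bash
python3 - <<'E'
from h import *
from cell import ctrl
import cv2
st=ctrl.get_state();d=ctrl.grab_frame("wrist")
print(st["time_s"],(DR(V[3]).T@(st["tool_pos"]-V[:3])).round(4),st["force"].round(2),"drill-y force",DR(V[3])[:,1]@st["force"])
cv2.imwrite("pics/w2.png",cv2.resize(d["frame"][150:330,180:400,::-1],None,fx=3,fy=3,interpolation=3))
E
```

```text
3.275 [0.0378 0.0534 0.0371] [ 0.04 -0.75 -0.47] drill-y force -0.7106301875967295
```

View pics/w2.png

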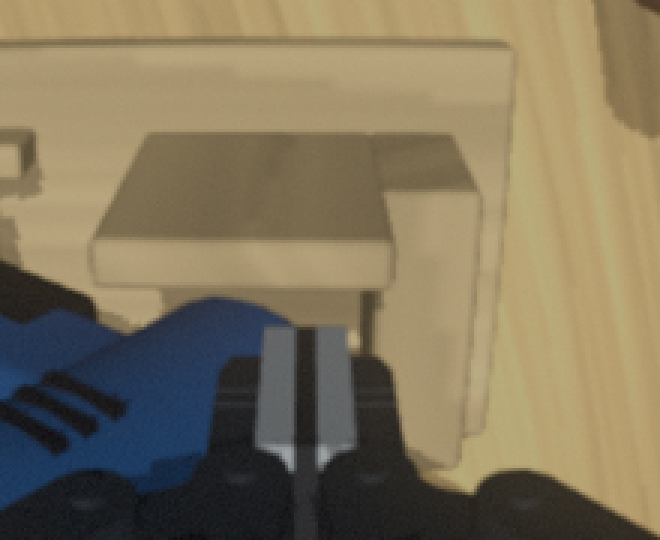

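play_rows:
  motion:
    - [-0.2,0,0,0,0,0,1]
    - [-0.2,0,0,0,0,0,1]

```text
time_s: 3.58
tool_pos: [0.6483, -0.0732, 0.1554]
eef_rot: [0.803, 0.596, -0.0, -0.0]
force: [0.5, 0.7, -1.0]
gripper_width: -0.0003
finger_force: 0.0
```

play_rows:
  motion:
    - [-0.15,0,0,0,0,0,1]
    - [-0.15,0,0,0,0,0,1]

```text
time_s: 3.82
tool_pos: [0.6479, -0.0746, 0.1555]
eef_rot: [0.803, 0.596, 0.0, -0.0]
force: [-0.4, -0.9, 1.0]
gripper_width: 0.0002
finger_force: 0.0
```

```bash
cat > look.py <<'E'
from h import *
from cell import ctrl
import cv2,sys
s=ctrl.grab_frame("side")["frame"][150:220,235:345,::-1];t=ctrl.grab_frame("top")["frame"][170:240,270:350,::-1]
s=cv2.resize(s,None,fx=4,fy=4,interpolation=3);t=cv2.resize(t,None,fx=4,fy=4,interpolation=3)
cv2.imwrite(sys.argv[1],np.hstack([s,t]))
st=ctrl.get_state();print(st["time_s"],st["force"].round(2),(DR(V[3]).T@(st["tool_pos"]-V[:3])).round(4))
E
python3 look.py pics/l1.png
```

```text
3.925 [-0.76 -0.64  0.01] [0.0379 0.0501 0.0372]
```

View pics/l1.png

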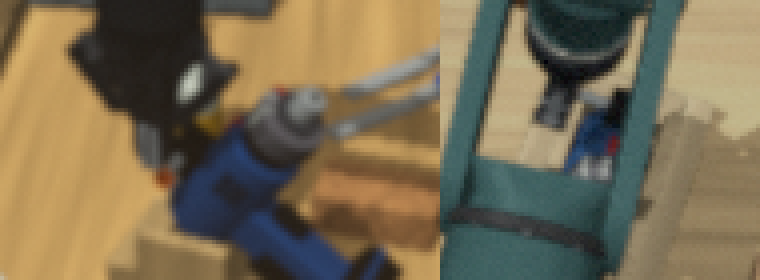

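play_rows:
  motion:
    - [-0.2,0,0,0,0,0,1]
    - [-0.2,0,0,0,0,0,1]

```text
time_s: 4.18
tool_pos: [0.6474, -0.0766, 0.1555]
eef_rot: [0.803, 0.596, 0.0, 0.0]
force: [-0.5, -0.3, 0.6]
gripper_width: -0.0003
finger_force: 0.0
```

play_rows:
  motion:
    - [-0.2,0,0,0,0,0,1]
    - [-0.2,0,0,0,0,0,1]

```text
time_s: 4.42
tool_pos: [0.6468, -0.0786, 0.1555]
eef_rot: [0.803, 0.596, 0.0, 0.0]
force: [0.0, -0.5, -0.5]
gripper_width: 0.0006
finger_force: 0.0
```

```bash
python3 - <<'E'
from h import *
from cell import ctrl
import cv2
def org(f):
    h=cv2.cvtColor(f,cv2.COLOR_RGB2HSV);m=cv2.inRange(h,(4,170,120),(16,255,255))
    n,_,s,c=cv2.connectedComponentsWithStats(m);return [(s[i].tolist(),c[i].round(1).tolist()) for i in range(1,n) if s[i][4]>3]
st=ctrl.get_state();R0=R.from_quat(st["eef_rot"]).as_matrix()
d=ctrl.grab_frame("wrist");print([o for o in org(d["frame"]) if 200<o[1][0]<350])
cv2.imwrite("pics/w3.png",cv2.resize(d["frame"][180:330,200:380,::-1],None,fx=4,fy=4,interpolation=3))
for x in(-.011,0,.011):print(x,proj(d,st["tool_pos"]+R0@[x,0,0],1).round(1))
print(proj(d,W([.042,.044,.045]),1),proj(d,W([.042,.034,.045]),1))
for n,b in(("side",(250,310,180,210)),("top",(295,330,185,205))):
    d2=ctrl.grab_frame(n);print(n,[o for o in org(d2["frame"]) if b[0]<o[1][0]<b[1] and b[2]<o[1][1]<b[3]])
    d0=np.load(f"pics/{n}0.npz");print(" was",[o for o in org(d0["frame"]) if b[0]<o[1][0]<b[1] and b[2]<o[1][1]<b[3]])
    print(proj(d2,W([.042,.041,.045])),proj(d2,W([.042,.031,.045])),"R",proj(d2,W([.042,-.021,.045])),proj(d2,W([.042,-.031,.045])))
E
```

```text
[([265, 255, 22, 13, 54], [273.5, 258.6]), ([281, 352, 5, 5, 12], [283.2, 354.2])]
-0.011 [283.2 268.1]
0 [283.3 251.7]
0.011 [283.3 234.5]
[281.38005831 261.64816801] [281.3259702  276.80614173]
side [([274, 193, 4, 4, 13], [275.4, 194.4])]
 was [([274, 192, 4, 5, 14], [275.4, 194.2])]
[275.2584084  194.35205399] [276.68112439 192.56390293] R [283.81966669 183.59177354] [285.1445665  181.92656347]
top []
 was []
[303.70953444 192.97065653] [306.71952099 193.96274811] R [322.42168648 199.13818191] [325.45103038 200.13665367]
```

View pics/w3.png

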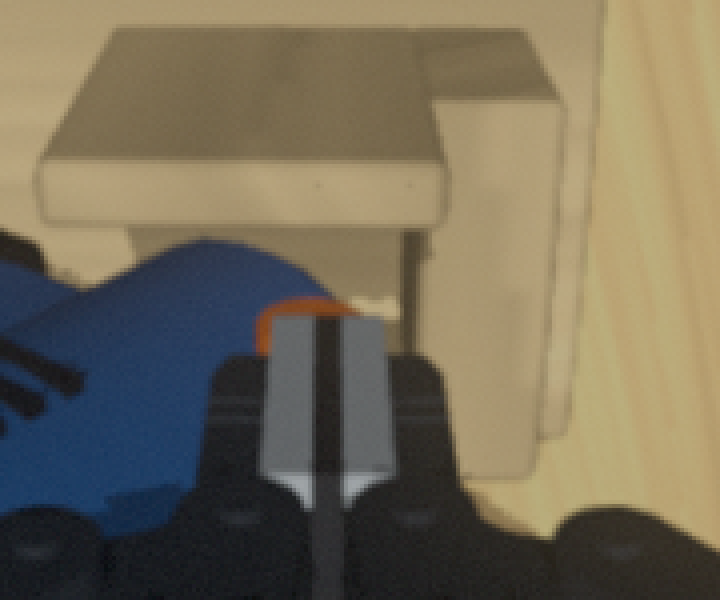

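```bash
python3 - <<'E'
from h import *
from cell import ctrl
import cv2
st=ctrl.get_state();R0=R.from_quat(st["eef_rot"]).as_matrix()
s=ctrl.grab_frame("side")
print(st["tool_pos"],st["force"])
for z in(0,-.01,-.02,-.03):print(z,proj(s,st["tool_pos"]+R0@[0,0,z]).round(1),proj(s,st["tool_pos"]+R0@[.011,0,z]).round(1))
print("cap",proj(s,W([.042,.044,.045])))
cv2.imwrite("pics/s4.png",cv2.resize(s["frame"][160:210,245:320,::-1],None,fx=9,fy=9,interpolation=0))
E
```

```text
[ 0.64681267 -0.07837164  0.15550558] [0.39352477 0.29861885 0.04944087]
0 [274.3 197.6] [272.7 199.6]
-0.01 [274.2 194.8] [272.6 196.8]
-0.02 [274.1 192.1] [272.5 194. ]
-0.03 [274.  189.2] [272.4 191.2]
cap [274.82833359 194.89259667]
```

View pics/s4.png

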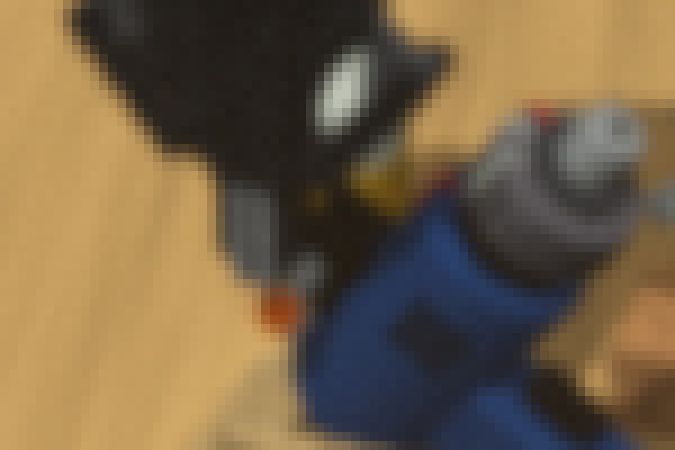

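play_rows:
  motion:
    - [0.8,0,0,0,0,0,1]
    - [1.6,0,0,0,0,0,1]
    - [1.6,0,0.8,0,0,0,1]
    - [1.6,0,1.6,0,0,0,1]
    - [1.6,0,1.8,0,0,0,1]
    - [1.6,0,1.8,0,0,0,1]

```text
time_s: 5.38
tool_pos: [0.6512, -0.0632, 0.137]
eef_rot: [0.803, 0.596, -0.0, -0.0]
force: [-0.2, 0.1, 0.3]
gripper_width: -0.0002
finger_force: 0.0
```

play_rows:
  motion:
    - [-0.4,0,0,0,0,0,1]
    - [-0.8,0,0,0,0,0,1]
    - [-0.8,0,0,0,0,0,1]

```text
time_s: 5.75
tool_pos: [0.6495, -0.0703, 0.138]
eef_rot: [0.803, 0.596, 0.001, -0.0]
force: [1.3, 3.2, -0.3]
gripper_width: 0.0003
finger_force: 1.5
```

play_rows:
  motion:
    - [-0.2,0,0,0,0,0,1]
    - [-0.2,0,0,0,0,0,1]

```text
time_s: 6.0
tool_pos: [0.6486, -0.0731, 0.1378]
eef_rot: [0.803, 0.596, -0.0, 0.001]
force: [1.1, 1.0, 0.3]
gripper_width: -0.0001
finger_force: 0.5
```

```bash
python3 - <<'E'
from h import *
from cell import ctrl
import cv2
st=ctrl.get_state();d=ctrl.grab_frame("wrist")
print(st["time_s"],(DR(V[3]).T@(st["tool_pos"]-V[:3])).round(4),st["force"].round(2))
s=ctrl.grab_frame("side")
a=cv2.resize(d["frame"][200:320,220:350,::-1],(520,480),interpolation=3);b=cv2.resize(s["frame"][165:225,250:285,::-1],(280,480),interpolation=0)
cv2.imwrite("pics/w5.png",np.hstack([a,b]))
E
```

```text
6.0 [0.0278 0.0516 0.0226] [1.14 1.02 0.28]
```

View pics/w5.png

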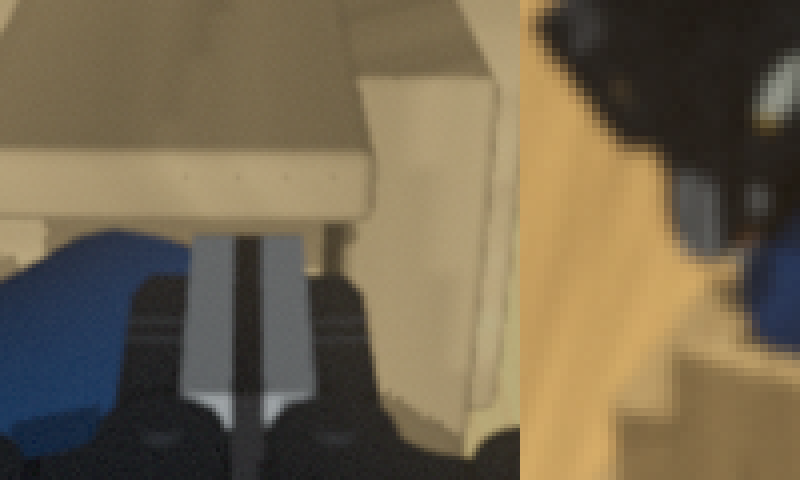

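play_rows:
  motion:
    - [-0.15,0,0,0,0,0,1]
    - [-0.15,0,0,0,0,0,1]

```text
time_s: 6.35
tool_pos: [0.6478, -0.0747, 0.1372]
eef_rot: [0.803, 0.596, -0.001, 0.0]
force: [0.1, -0.3, 0.3]
gripper_width: 0.0003
finger_force: 0.0
```

play_rows:
  motion:
    - [-0.15,0,0,0,0,0,1]
    - [-0.15,0,0,0,0,0,1]

```text
time_s: 6.6
tool_pos: [0.6475, -0.0758, 0.1373]
eef_rot: [0.803, 0.596, -0.0, -0.0]
force: [0.0, 1.1, -0.0]
gripper_width: 0.0001
finger_force: 0.0
```

play_rows:
  motion:
    - [1.5,0,0,0,0,0,1]
    - [1.5,0,0,0,0,0,1]
    - [2.2,0,-6,0,0,0,1]
    - [2.2,0,-12,0,0,0,1]
    - [2.2,0,-14,0,0,0,1]
    - [2.2,0,-14,0,0,0,1]

```text
time_s: 7.35
tool_pos: [0.655, -0.0543, 0.2806]
eef_rot: [0.803, 0.596, 0.002, 0.002]
force: [0.4, 0.1, -0.5]
gripper_width: -0.0001
finger_force: 0.0
```

```bash
python3 - <<'E'
from h import *
from cell import ctrl
import cv2
print("grip_depth",ctrl.grip_depth)
def org(f):
    h=cv2.cvtColor(f,cv2.COLOR_RGB2HSV);m=cv2.inRange(h,(4,170,120),(16,255,255))
    n,_,s,c=cv2.connectedComponentsWithStats(m);return [(s[i].tolist(),c[i].round(1).tolist()) for i in range(1,n) if s[i][4]>3 and 200<c[i][0]<350 and 190<c[i][1]<330]
st=ctrl.get_state();R0=R.from_quat(st["eef_rot"]).as_matrix()
d=ctrl.grab_frame("wrist");np.savez("pics/w6.npz",**d)
w1=np.load("pics/w1.npz")
for n,x in(("w1",w1),("now",d)):
    print(n,org(x["frame"]),[proj(x,W([.042,y,.045]),1).round(1).tolist() for y in(.044,.034,.024)])
E_=d["extrinsics"];C=-E_[:3,:3].T@E_[:3,3];print("cam in tool",(R0.T@(C-st["tool_pos"])).round(4),(E_[:3,:3]@R0).round(3).tolist())
print(st["tool_pos"],st["joints"].round(3))
for z in(0,-.01,-.02,-.03):print(z,[proj(d,st["tool_pos"]+R0@[x,0,z],1).round(1)[1] for x in(0,.005,.011)])
for n in("side","top"):
    x=ctrl.grab_frame(n);h=cv2.cvtColor(x["frame"],cv2.COLOR_RGB2HSV);m=cv2.inRange(h,(3,140,110),(16,255,255))
    k,_,s,c=cv2.connectedComponentsWithStats(m);print(n,[(c[i].round(1).tolist(),s[i][4]) for i in range(1,k) if abs(c[i]-proj(x,W([.042,.03,.045]))).max()<10],[proj(x,W([.042,y,.045])).round(1).tolist() for y in(.041,.031,.021)])
E
```

```text
grip_depth 0.0187
w1 [([274, 221, 16, 10, 137], [281.2, 225.7])] [[283.4, 224.0], [283.3, 233.8], [283.2, 243.3]]
now [([270, 230, 16, 9, 127], [277.7, 234.0])] [[279.8, 222.5], [279.7, 232.2], [279.7, 241.6]]
cam in tool [ 0.0856 -0.0011 -0.1703] [[0.001, 1.0, 0.0], [-0.945, 0.001, -0.327], [-0.327, 0.0, 0.945]]
[ 0.65501596 -0.05430108  0.28059597] [-0.169  0.331  0.931 -0.     1.874  0.125]
0 [np.float64(251.7), np.float64(244.0), np.float64(234.5)]
-0.01 [np.float64(259.7), np.float64(251.7), np.float64(241.9)]
-0.02 [np.float64(268.6), np.float64(260.3), np.float64(250.1)]
-0.03 [np.float64(278.4), np.float64(269.8), np.float64(259.2)]
side [([276.8, 192.0], np.int32(20))] [[275.3, 194.4], [276.7, 192.6], [278.1, 190.8]]
top [([306.0, 194.5], np.int32(4))] [[303.7, 193.0], [306.7, 194.0], [309.7, 195.0]]
```

```bash
cat >> h.py <<'E'
def G(a=0,yaw=V[3]): # tool z=-drill z, tool y at drill angle a from drill x
    D=DR(yaw);y=D@[np.cos(a),np.sin(a),0];z=-D[:,2];return np.stack([np.cross(y,z),y,z],1)
E
python3 - <<'E'
from h import *
from cell import ctrl
st=ctrl.get_state()
for z in(.21,.163):print(W([0,0,z]).round(3),row(st,W([0,0,z]),G()))
E
```

```text
[ 0.509 -0.084  0.275] (array([ -7.07, -12.96,   0.02]), array([-0.615, -0.   ,  0.003]))
[ 0.535 -0.092  0.237] (array([ -7.08, -10.25,   3.86]), array([-0.615, -0.   ,  0.003]))
```

play_rows:
  motion:
    - [-2,-4,-3,-0.18,0,0,-1]
    - [-4,-8,-3,-0.36,0,0,-1]
    - [-7.1,-13,0,-0.615,0,0,-1]
    - [-7.1,-13,0,-0.615,0,0,-1]
    - [-7.1,-13,0,-0.615,0,0,-1]
    - [-7.1,-10.3,3.9,-0.615,0,0,-1]
    - [-7.1,-10.3,3.9,-0.615,0,0,-1]
    - [-7.1,-10.3,3.9,-0.615,0,0,-1]

```text
time_s: 8.5
tool_pos: [0.5366, -0.0928, 0.2401]
eef_rot: [0.765, 0.568, 0.181, 0.243]
force: [0.3, 0.2, 0.1]
gripper_width: 0.0852
finger_force: 0.0
```

```bash
python3 - <<'E'
from h import *
from cell import ctrl
import cv2
st=ctrl.get_state();print(st["time_s"],st["joints"].round(3),st["force"].round(2),st["gripper_width"])
print((DR(V[3]).T@(st["tool_pos"]-V[:3])).round(4),row(st,W([0,0,.09]),G()))
d=ctrl.grab_frame("wrist");np.savez("pics/w7.npz",**d)
for p in([0,0,.162],[0,0,.137],[.031,0,.1],[.027,0,.137],[0,.027,.137],[0,-.027,.137]):print(p,proj(d,W(p),1).round(1))
R0=R.from_quat(st["eef_rot"]).as_matrix()
for z in(0,-.02,-.04,-.06):print("tips",z,[proj(d,st["tool_pos"]+R0@[.011,y,z],1).round(1).tolist() for y in(-.0425,.0425)])
cv2.imwrite("pics/w7.png",cv2.resize(d["frame"][150:420,90:470,::-1],None,fx=2.1,fy=2.1,interpolation=3))
E
```

```text
8.5 [-0.265 -0.388  1.839 -0.019  1.075  0.033] [0.31 0.2  0.14] 0.08521001359735293
[0.0035 0.     0.1646] (array([-0.02, -0.39,  7.46]), array([ 0.005, -0.002,  0.002]))
[0, 0, 0.162] [277.1 249.4]
[0, 0, 0.137] [277.4 232.8]
[0.031, 0, 0.1] [317.8 213.9]
[0.027, 0, 0.137] [317.9 232.7]
[0, 0.027, 0.137] [277.4 193.8]
[0, -0.027, 0.137] [277.5 268.2]
tips 0 [[210.1, 233.7], [356.0, 233.8]]
tips -0.02 [[202.6, 248.8], [363.8, 248.8]]
tips -0.04 [[193.5, 267.3], [373.2, 267.2]]
tips -0.06 [[182.4, 290.2], [384.7, 290.1]]
```

View pics/w7.png

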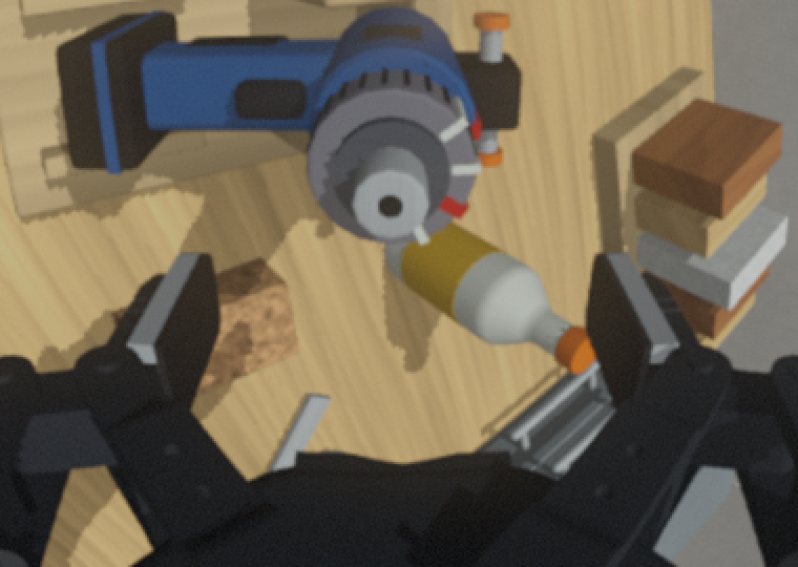

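play_rows:
  motion:
    - [0.1,-0.45,0,0,0,0,-1]
    - [0.1,-0.45,4,0,0,0,-1]
    - [0.1,-0.45,7,0,0,0,-1]
    - [0.1,-0.45,8.9,0,0,0,-1]
    - [0.1,-0.45,8.9,0,0,0,-1]

```text
time_s: 9.18
tool_pos: [0.5803, -0.1052, 0.1619]
eef_rot: [0.766, 0.568, 0.18, 0.242]
force: [-0.9, 0.2, 1.1]
gripper_width: 0.0854
finger_force: 0.0
```

```bash
python3 - <<'E'
from h import *
from cell import ctrl
st=ctrl.get_state();print(st["time_s"],st["force"].round(2),(DR(V[3]).T@(st["tool_pos"]-V[:3])).round(4),row(st,W([0,0,.076]),G()))
E
```

```text
9.175 [-0.94  0.2   1.06] [-0.0041  0.001   0.0744] (array([-0.1 ,  0.41, -0.16]), array([ 0.001, -0.002,  0.002]))
```

play_rows:
  motion:
    - [0,0.3,-0.15,0,0,0,-1]
    - [0,0.3,-0.15,0,0,0,-1]
    - [0,0.3,-0.15,0,0,0,0.6]
    - [0,0.3,-0.15,0,0,0,0.6]
    - [0,0.3,-0.15,0,0,0,0.6]
    - [0,0.3,-0.15,0,0,0,0.6]
    - [0,0.3,-0.15,0,0,0,0.6]
  newtons: 30

```text
time_s: 10.05
tool_pos: [0.5822, -0.1058, 0.1668]
eef_rot: [0.765, 0.568, 0.18, 0.243]
force: [-5.6, 2.2, 4.2]
gripper_width: 0.0533
finger_force: 30.8
```

```bash
python3 - <<'E'
from h import *
from cell import ctrl
st=ctrl.get_state();R0=R.from_quat(st["eef_rot"]).as_matrix();print(st["time_s"],"tool-axes F",(R0.T@st["force"]).round(2),(DR(V[3]).T@(st["tool_pos"]-V[:3])).round(4),st["gripper_width"],st["finger_force"],(R0.T@st["moment"]).round(2))
E
```

```text
10.05 tool-axes F [ 0.46 -2.5  -6.89] [0.0003 0.001  0.0774] 0.05332391828059127 30.834529101848602 [ 0.65 -0.04  0.03]
```

play_rows:
  motion:
    - [0,0,0,0,0,-0.15,0.6]
    - [0,0,0,0,0,-0.3,0.6]
    - [0,0,0,0,0,-0.45,0.6]
    - [0,0,0,0,0,-0.6,0.6]
    - [0,0,0,0,0,-0.6,0.6]
    - [0,0,0,0,0,-0.6,0.6]

```text
time_s: 10.8
tool_pos: [0.5822, -0.1058, 0.1668]
eef_rot: [0.563, 0.769, 0.101, 0.286]
force: [-6.3, 1.2, 4.5]
gripper_width: 0.0531
finger_force: 30.9
```

```bash
python3 - <<'E'
from h import *
from cell import ctrl
st=ctrl.get_state();R0=R.from_quat(st["eef_rot"]).as_matrix();print(st["time_s"],"tool-axes F",(R0.T@st["force"]).round(2),(DR(V[3]).T@(st["tool_pos"]-V[:3])).round(4),st["gripper_width"],st["finger_force"],(R0.T@st["moment"]).round(2),R.from_matrix(G().T@R0).as_rotvec().round(3))
E
```

```text
10.8 tool-axes F [ 0.9  -2.56 -7.31] [0.0003 0.001  0.0774] 0.053118199600338395 30.912001132965088 [0.67 0.28 0.03] [-0.005  0.    -0.602]
```

Release and back out along the barrel, then check the mark.

play_rows:
  motion:
    - [0,0,0,0,0,0,-1]
    - [0,0,0,0,0,0,-1]
    - [0,0,0,0,0,0,-1]
    - [0,0,0,0,0,0,-1]
    - [0,0,-5,0,0,0,-1]
    - [0,0,-10,0,0,0,-1]
    - [0,0,-10,0,0,0,-1]
    - [0,0,-10,0,0,0,-1]

```text
time_s: 11.8
tool_pos: [0.5269, -0.0891, 0.2474]
eef_rot: [0.563, 0.769, 0.1, 0.285]
force: [-0.5, -0.1, -0.5]
gripper_width: 0.0852
finger_force: 0.0
```

```bash
python3 - <<'E'
from h import *
from cell import ctrl
import cv2
def red(f,near):
    h=cv2.cvtColor(f,cv2.COLOR_RGB2HSV);m=cv2.inRange(h,(0,170,90),(3,255,255))|cv2.inRange(h,(172,170,90),(180,255,255))
    n,_,s,c=cv2.connectedComponentsWithStats(m);return [(c[i].round(1).tolist(),int(s[i][4])) for i in range(1,n) if s[i][4]>2 and np.hypot(*(c[i]-near))<70]
st=ctrl.get_state();print(st["time_s"],(DR(V[3]).T@(st["tool_pos"]-V[:3])).round(4),st["force"].round(1))
w=np.load("pics/w7.npz");d=ctrl.grab_frame("wrist")
for n,x in(("before",w),("now",d)):
    print(n,red(x["frame"],proj(x,W([0,0,.137]),1)),"arrow",proj(x,W([.031,0,.097]),1).round(1))
    for a in(-.6,-.3,0,.3,.6):print(a,[proj(x,W([.027*np.cos(a),.027*np.sin(a),z]),1).round(1).tolist() for z in(.13,.137)])
    h=cv2.cvtColor(x["frame"],cv2.COLOR_RGB2HSV);m=cv2.inRange(h,(4,170,120),(16,255,255));n_,_,s,c=cv2.connectedComponentsWithStats(m)
    for y in(.031,-.031):
        q=proj(x,W([.042,y,.045]),1);print("cap pred",q.round(1),[c[i].round(1).tolist() for i in range(1,n_) if s[i][4]>5 and np.hypot(*(c[i]-q))<15])
E
```

```text
11.8 [-0.0008  0.0008  0.1765] [-0.5 -0.1 -0.5]
before [([316.5, 211.3], 23), ([305.3, 248.4], 52)] arrow [317.4 212.6]
-0.6 [[309.2, 248.7], [310.0, 253.2]]
-0.3 [[314.6, 239.3], [315.6, 243.6]]
0 [[316.8, 228.7], [317.9, 232.7]]
0.3 [[315.5, 217.9], [316.6, 221.6]]
0.6 [[310.7, 207.7], [311.7, 211.2]]
cap pred [324.1 161.3] [[326.5, 160.2]]
cap pred [321.5 224.6] [[323.8, 225.4]]
now [([310.0, 242.5], 40)] arrow [311.8 228.8]
-0.6 [[294.4, 255.2], [294.8, 259.6]]
-0.3 [[303.9, 250.4], [304.5, 254.7]]
0 [[311.5, 243.2], [312.4, 247.3]]
0.3 [[316.7, 234.2], [317.7, 238.1]]
0.6 [[318.8, 224.1], [319.9, 227.8]]
cap pred [334.6 189.7] [[336.2, 188.7]]
cap pred [297.8 237.9] []
```

```bash
python3 -c "
from cell import ctrl
print(ctrl.close_job())"
```

```text
the job is handed in; nothing more can be done
None
```

The drill is safe for the next class: I pushed the selector to its middle click first, then turned the clutch ring until its red mark lined up with the red arrow (both checked in the camera images), and handed the job in at about 12 s.

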